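# Seal the soap jar on the rooftop sink shelf

## Robot

A 6-joint arm with a two-finger parallel gripper is mounted at the origin on the work surface. World frame = base frame: x ahead of the robot, y to its left, z up, the work surface at z = 0. Lengths are in m, angles in rad, forces in N, time in s.
With the tool pointing down it reaches from about 0.275 to 0.825 m from the base axis. Payload 5.2 kg.
Tool frame: the origin (TCP) lies on the centre line of the jaws, within the pads' length; the fingertips stand 19 mm ahead of it and the grasp point (between the pads) is the TCP; x points along the fingers, z is the direction in which the jaws open and shut, and the axes are right-handed (so a half turn about x gives the same grasp; the last joint's range is limited). The gripper opens to 93 mm and grips with 3 to 60 N. Pads are 15 mm wide; open, the fingers measure 128 mm over their backs; the gripper's body (75 mm by 188 mm) begins 65 mm behind the grasp point.
Start: joints at [-1.324, 0.259, 1.535, -0, 1.348, -0.203], TCP at [0.239, -0.495, 0.238] pointing down, gripper open.
Joint ranges: [-3.14, 3.14], [-0.91, 2.08], [0.19, 2.58], [-1.22, 4.36], [0.22, 2.71], [-3.12, 3.12]. Speed limits (rad/s): [2.57, 2.57, 3.14, 3.14, 3.14, 3.14].

## Interface

Orientations are given as a unit quaternion [w, x, y, z].
In Python, from station import env, viewer gives the robot as it stands.
- The arm moves only by the tool send_rows, never from a script. Its argument "rows" is a list of rows, each a list of 3 entries, a list of its own where there are three numbers: the finger opening in mm, from 0 to 93, then the shift along the world's x, y, z in mm, then the turn about the world's z in rad. A call has exactly 8 rows; each row shifts and turns the commanded pose from where the row before left it; what a row does not reach is not made up. A row lasts 1/10 s, in which the tool goes at most 50 mm and 8.59 degrees, less where a joint would pass 70% of its speed; a pose out of reach is approached as far as the arm can. A call with a gripper value outside its range is refused whole. The fingers move at their own pace and stop on an object; "squeeze" is the grip in N (left out, the last holds). Time passes only in rows, so rows that do not move let the fingers close, or fill a call up. It gives the time, the measured TCP pose, the force and the opening at its end, in the units of the state.
- env.state(): the state, without advancing time (a new reading comes with each control period).
- viewer.grab_frame(name): name is "scene" or "top" or "wrist"; returns a dict with "color" (384x512x3 uint8, red, green, blue), "fov_y" (degrees; the focal length in pixels is half the picture's height over the tangent of half this angle, whatever the lens; pixels are square), "cx", "cy" (the principal point, pixels), "eye" and "rotation" of the camera in the world. Camera axes: x right, y up, looking along -z (the intrinsics and any distortion apply to the point x, -y, -z); pixel columns grow to the right and rows downward; lengths in m; the calibration is good to about 2 mm. A picture is of the moment at which its call begins. There is no depth.
- env.finish_job(): hands the job in, once; it reports no verdict.
The state is a dict: "clock": time; "joints": joint angles; "qd": joint speeds; "effort": joint torques, N m; "position": TCP position; "tcp_rot": TCP orientation; "contact_force": force on the tool from outside, world axes, zero at the start; "ft_torque": the same for the moment, N m; "opening": finger opening in m.
Only numpy, scipy, OpenCV 4.12 (cv2) and the standard library are available. Lean on these libraries where they do the work, as an engineer would, in place of code of your own. Each camera call takes 0.05 s, during which the arm holds its last target. There are 200 camera calls.

## Task

The lid of the taller soap jar on the plank shelf is not pushed all the way in, and the locking lever on it still stands up. The lever spreads the gasket, so first, with the lever still up, press the lid down with the fingertips until it sits fully home on the rim; then push the lever over with the fingertips until it snaps down flat on the lid. Do not grip, lift or shove the jar, leave it standing where it is and leave the smaller jar, the dish and the scraper undisturbed.

Things in the scene. Friction and masses are not known exactly. Their poses are not given: they have to be found in the camera images.
- jar: The taller of the two clear plastic jars with white lids: round, 120 mm in diameter, 125 mm tall to its rim without the lid, loose, about 1.2 kg with the soap bars in it. Origin at the centre of its underside, z up along its axis; its x axis is the way the lever folds down (from the hinge side across the lid). It may stand turned any way round.
- lid_pad (a point): Point on the flat white top face of the lid (a disc 126 mm in diameter, 12 mm thick), 40 mm from the jar's axis on its +x side: a free place to press, clear of the standing lever. The lid moves straight up and down in the jar's neck; fully home this point is 137 mm above the jar's underside.
- lid (a joint): How far the lid stands above its fully home seat on the rim, in m: 0 is home (a hard stop), 0.008 to 0.013 at the start. The gasket drags: about 5 N of downward push moves it and it stays where it is left.
- lever_hinge (a point): Centre of the lever's hinge pin, on the lid, 34 mm from the jar's axis on its -x side and 6 mm above the lid's top face; the pin lies along the jar's y axis between two small ears that rise 12 mm above the lid's top face.
- lever_tip (a point): Free end of the grey plastic locking lever, 64 mm from the hinge pin, on the lever's mid-plane. The lever is a flat tongue 26 mm wide and 6 mm thick with a thumb lip 32 mm wide and 9 mm thick along its last 10 mm.
- lever (a joint): Fold of the lever, rad: 0 is up (unlocked), 77 degrees above the lid; 1.35 is snapped flat on the lid (locked, pointing to the jar's +x). Sprung over centre: it resists to about 0.2 N m, most at 0.4 rad, and springs back if let go; past its dead centre at 0.85 rad it snaps flat by itself. Fold it over and down: a hard sideways shove could tip the loose jar.
- shelf: Wooden plank 150 mm wide (x) and 920 mm long (y), lying on two bricks behind the sink, its top 70 mm above the work surface; fixed. A metal spring clip sits on its front edge near the -y end. Origin on the work surface below its centre.
- small_jar: The smaller clear jar, 90 mm in diameter and about 109 mm tall with its lid and lever, already sealed, its lever flat: leave alone. Loose, origin at the centre of its underside.
- dish: Round terracotta dish, 120 mm across and 30 mm high, with three red clothespins clipped upright on its rim (up to 82 mm high). Loose, origin at the centre of its underside: leave alone.
- scraper: Yellow hard plastic scraper lying flat on the shelf, 140 mm long along its x axis (blade 85 mm wide at the +x end, handle 14 mm thick at -x). Loose, origin on its underside near the blade: leave alone.
Things that resemble listed ones, but are neither listed nor needed, are in the scene too. What is shaped like the jar but brown or green is not meant.

How it is judged:
By the outcome, as a careful person would: the job done as asked, in the order asked, and still so for the second after the job is handed in, with the robot touching nothing.
It also fails if it takes over 40 s, if anything falls off the work surface, if the arm or the gripper's body presses on something with over 40 N, if the wrist force passes 120 N, or if a joint passes its speed limit or range.

## Working session

There is one attempt and no reset: what is moved stays moved. The work goes in short steps, Python scripts to look and compute and a tool call to move; the robot and the scene stay as the last step left them, time stands still between calls to the robot, and variables do not carry over. Pictures are saved under pics/ and viewed, about 8 in all and at most 12, crops included, and the job is handed in when it is done.

Besides the shell and the picture viewer there is one more tool, called after "Request:" in YAML: its name, and indented under it one key for each argument. send_rows: Moves the arm, as the interface text tells. Its arguments: {"type":"object","properties":{"rows":{"type":"array","items":{"type":"array"}},"squeeze":{"type":"number"}},"required":["rows"]}

```bash
mkdir -p pics
cat > h.py <<'E'
import numpy as np, cv2
from station import env, viewer
def grab(n,tag):
    f=viewer.grab_frame(n); cv2.imwrite(f'pics/{tag}.png',f['color'][:,:,::-1]); np.save(f'pics/{tag}.npy',f,allow_pickle=True); return f
def load(tag): return np.load(f'pics/{tag}.npy',allow_pickle=True).item()
def ray(f,u,v):
    F=192/np.tan(np.radians(f['fov_y'])/2)
    d=np.array([(u-f['cx'])/F,-(v-f['cy'])/F,-1.]); d=np.array(f['rotation']).reshape(3,3)@d
    return np.array(f['eye']),d/np.linalg.norm(d)
def onz(f,u,v,z):
    e,d=ray(f,u,v); return e+d*(z-e[2])/d[2]
def proj(f,p):
    F=192/np.tan(np.radians(f['fov_y'])/2)
    c=np.array(f['rotation']).reshape(3,3).T@(np.array(p)-np.array(f['eye'])); return f['cx']-F*c[0]/c[2], f['cy']+F*c[1]/c[2]
def tri(fa,pa,fb,pb):
    e1,d1=ray(fa,*pa); e2,d2=ray(fb,*pb)
    t=np.linalg.lstsq(np.c_[d1,-d2],e2-e1,rcond=None)[0]
    a,b=e1+t[0]*d1,e2+t[1]*d2; return (a+b)/2,np.linalg.norm(a-b)
E
python3 - <<'E'
from h import *
fs=[grab(n,n+'0') for n in('scene','top')]
for f in fs: print({k:(np.round(v,3).tolist() if k!='color' else 0) for k,v in f.items()})
cv2.imwrite('pics/both.png',np.vstack([f['color'] for f in fs])[:,:,::-1])
print(env.state())
E
```

```text
{'color': 0, 'fov_y': 50.44, 'cx': 263.653, 'cy': 191.738, 'eye': [0.45, 0.871, 1.41], 'rotation': [-0.017, 0.003, 0.244, 0.97]}
{'color': 0, 'fov_y': 48.313, 'cx': 257.715, 'cy': 195.747, 'eye': [0.412, 0.189, 1.327], 'rotation': [0.709, 0.018, -0.023, -0.705]}
{'clock': 0.1, 'joints': array([-1.32378708e+00,  2.59254392e-01,  1.53598784e+00,  1.21578318e-05,
        1.34800440e+00, -2.02755876e-01]), 'qd': array([ 0.00230908, -0.00217009, -0.00197492,  0.00206853,  0.00109275,
       -0.00036128]), 'effort': array([ 2.10792816e-03, -4.38213050e+01, -2.84646642e+01,  7.20116124e-02,
        3.61706887e-02, -5.98865768e-05]), 'position': array([ 0.23904398, -0.49481341,  0.23690359]), 'tcp_rot': array([ 0.59848574,  0.37632216,  0.59932503, -0.37550761]), 'contact_force': array([-0.39311133,  0.09484024, -0.30248588]), 'ft_torque': array([ 0.04491248, -0.02693863, -0.02659823]), 'opening': 0.09299816555264424}
```

View pics/scene0.png

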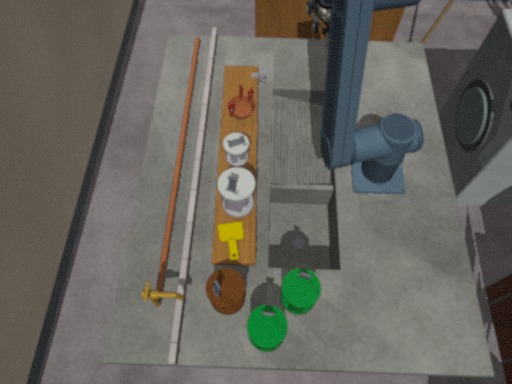

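View pics/top0.png

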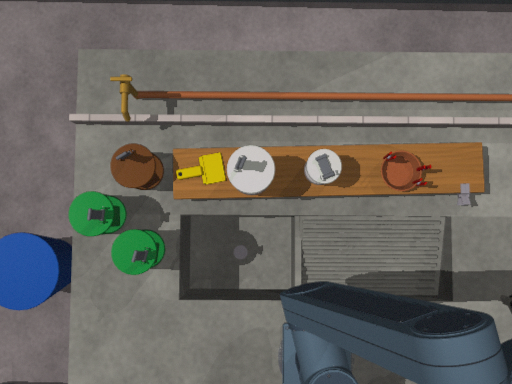

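Candidates in the top view: tall clear jar with a white lid (250,170), small white-lid jar (323,167), brown jar (136,166), and green jars (97,214) and (138,251). By the description I choose (250,170), which is (237,185) in the scene view. I'll check it in one close crop.

```bash
cat >> h.py <<'E'
from scipy.spatial.transform import Rotation as R
def fix(f):
    q=np.array(f['rotation']).ravel()
    if q.size==4: f['rotation']=R.from_quat([q[1],q[2],q[3],q[0]]).as_matrix()
    return f
_l=load
def load(tag): return fix(_l(tag))
E
python3 - <<'E'
from h import *
t=load('top0');s=load('scene0')
a=cv2.resize(t['color'][135:205,210:290],(640,560),interpolation=cv2.INTER_CUBIC)[:, :, ::-1]
b=cv2.resize(s['color'][150:220,205:270],None,fx=8,fy=8,interpolation=cv2.INTER_CUBIC)[:,:,::-1]
o=np.hstack([cv2.resize(a,(400,350)),cv2.resize(b,(325,350))])
cv2.imwrite('pics/crop0.png',o)
for n,f,box in(('top',t,(135,205,215,290)),('scene',s,(160,205,210,262))):
    r0,r1,c0,c1=box
    im=f['color'][r0:r1,c0:c1].astype(int)
    m=((im.min(2)>165)&(im.max(2)-im.min(2)<30)).astype(np.uint8)
    n_,l,st,ce=cv2.connectedComponentsWithStats(m)
    k=1+np.argmax(st[1:,4]); cs,_=cv2.findContours((l==k).astype(np.uint8),cv2.RETR_EXTERNAL,cv2.CHAIN_APPROX_NONE)
    c=cv2.convexHull(max(cs,key=cv2.contourArea)); e=cv2.fitEllipse(c); print(n,st[k],(e[0][0]+c0,e[0][1]+r0),e[1:])
    print(onz(f,e[0][0]+c0,e[0][1]+r0,.217))
E
```

```text
top [  12   10   47   48 1391] (250.23866653442383, 168.6524658203125) ((46.88060760498047, 46.95109558105469), 95.45462799072266)
[0.54647474 0.20110436 0.217     ]
scene [  8   8  36  32 659] (235.86511611938477, 183.41581916809082) ((31.10843849182129, 35.65659713745117), 85.50489044189453)
[0.5473597  0.20097994 0.217     ]
```

View pics/crop0.png

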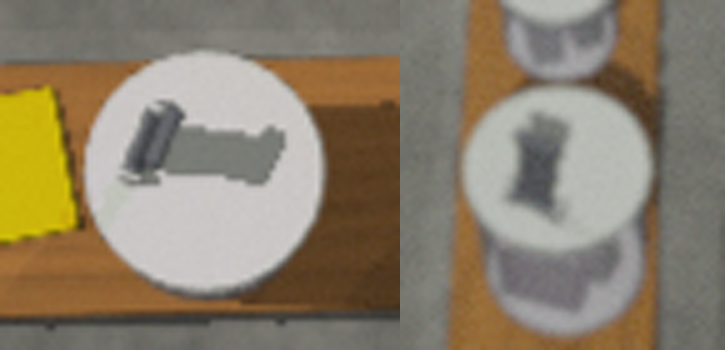

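The crop confirms the target. White lid at about (205,172) in the crop, standing lever on its left, with its tip as the dark bar from (140,170) to (165,105). The flat grey patch to its right is only the shadow. So jar +x points roughly to world -y, with a bit of -x.

Run:
```python
from h import *
s=env.state(); q=s['tcp_rot']; M=R.from_quat([q[1],q[2],q[3],q[0]]).as_matrix()
print(M.round(3), 'jaw yaw deg',np.degrees(np.arctan2(M[1,2],M[0,2])))
```

```text
[[-0.     0.901  0.435]
 [ 0.002  0.435 -0.901]
 [-1.     0.    -0.002]] jaw yaw deg -64.23049502932315
```

Request:
send_rows:
  rows:
    - [0, [0, 0, 45], 0]
    - [0, [0, 20, 40], 0]
    - [0, [10, 40, 25], 0]
    - [0, [18, 40, 20], 0]
    - [0, [18, 40, 20], 0]
    - [0, [18, 40, 15], 0]
    - [0, [18, 40, 0], 0]
    - [0, [18, 40, 0], 0]
  squeeze: 10

```text
clock: 0.9
position: [0.3395, -0.2337, 0.403]
tcp_rot: [0.599, 0.376, 0.598, -0.376]
contact_force: [0.0, -0.5, -0.8]
opening: 0.0332
```

Request:
send_rows:
  rows:
    - [0, [20, 40, 0], 0.1]
    - [0, [20, 40, 0], 0.1]
    - [0, [20, 40, 0], 0.1]
    - [0, [20, 40, 0], 0.1]
    - [0, [20, 40, 0], 0.1]
    - [0, [20, 40, 0], 0.1]
    - [0, [20, 40, 0], 0.1]
    - [0, [10, 30, 0], 0.05]

```text
clock: 1.7
position: [0.4898, 0.0772, 0.4019]
tcp_rot: [0.695, 0.129, 0.696, -0.129]
contact_force: [-0.3, 0.2, 0.4]
opening: 0.0005
```

Run:
```python
from h import *
f=grab('wrist','w1'); print(f['fov_y'],f['cx'],f['cy'],f['eye'],f['rotation']); grab('top','t1');grab('scene','s1')
```

```text
62.623061086809855 258.9085582892597 190.37761066864923 [0.51995834 0.15539776 0.55006228] [ 0.97182527 -0.15030017  0.02795581 -0.17939893]
```

View pics/w1.png

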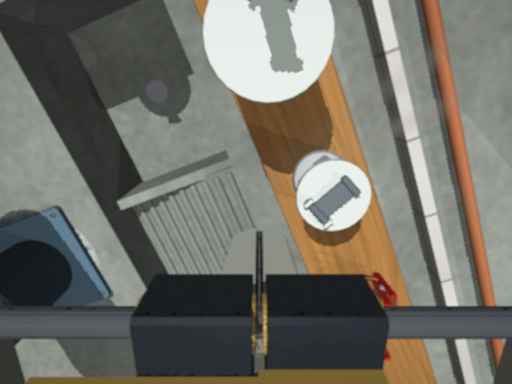

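The wrist view shows the target lid at (268,38) with the lever cut off at the top edge; the small jar is at (335,195). I'll move over the pressing point, which brings the lever into view.

Request:
send_rows:
  rows:
    - [0, [10, 20, 0], 0]
    - [0, [15, 35, 0], 0]
    - [0, [12, 25, 0], 0]
    - [0, [6, 7, 0], 0]
    - [0, [0, 0, 0], 0]
    - [0, [0, 0, 0], 0]
    - [0, [0, 0, 0], 0]
    - [0, [0, 0, 0], 0]

```text
clock: 2.65
position: [0.5319, 0.1606, 0.403]
tcp_rot: [0.695, 0.131, 0.695, -0.131]
contact_force: [-0.1, -0.2, 0.8]
opening: 0.0003
```

Run:
```python
from h import *
f=fix(grab('wrist','w2'))
im=f['color'].astype(int)[:290]
m=((im.min(2)>165)&(im.max(2)-im.min(2)<30)).astype(np.uint8)
cs,_=cv2.findContours(m,cv2.RETR_EXTERNAL,cv2.CHAIN_APPROX_NONE)
for c in cs:
    if cv2.contourArea(c)>3000:
        e=cv2.fitEllipse(cv2.convexHull(c)); print(e)
        for z in(.207,.217,.219): print(onz(f,*e[0],z).round(4))
print(f['eye'],env.state()['position'])
```

```text
((257.6623229980469, 128.79039001464844), (119.93183898925781, 120.9607925415039), 4.8396382331848145)
[0.5471 0.2021 0.207 ]
[0.5475 0.2032 0.217 ]
[0.5476 0.2034 0.219 ]
[0.5623189  0.23867324 0.55115952] [0.53193657 0.16081876 0.40303026]
```

View pics/w2.png

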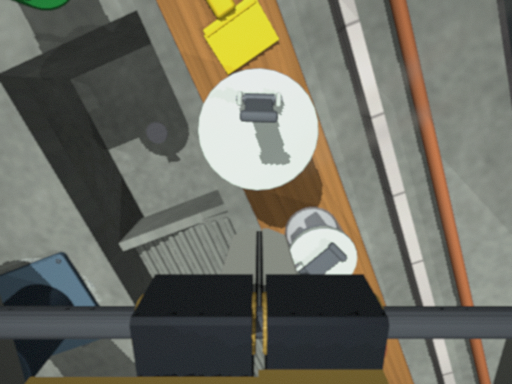

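Run:
```python
from h import *
f=load('w2'); im=f['color']
c=im[82:172,212:308]
cv2.imwrite('pics/c2.png',cv2.resize(c,None,fx=7,fy=6.5 and 7,interpolation=cv2.INTER_NEAREST)[:,:,::-1][:600])
g=cv2.cvtColor(im,cv2.COLOR_RGB2GRAY)
for lo,hi in((0,70),(0,95)):
    m=np.zeros_like(g); m[85:135,225:300]=((g[85:135,225:300]>=lo)&(g[85:135,225:300]<hi))
    n,l,st,ce=cv2.connectedComponentsWithStats(m)
    k=1+np.argmax(st[1:,4]); p=np.argwhere(l==k)[:,::-1].astype(np.float32); print(lo,hi,st[k],ce[k],cv2.minAreaRect(p))
q=env.state()['tcp_rot'];M=R.from_quat([q[1],q[2],q[3],q[0]]).as_matrix(); print('jaw yaw',np.degrees(np.arctan2(M[1,2],M[0,2])))
C=np.array([.547,.2025])
for tip in((260,117),(259,119)):
    T=onz(f,*tip,.2855); d=C-T[:2]; print(T, np.degrees(np.arctan2(d[1],d[0])),np.linalg.norm(d))
for z in (.2175,):
  a=onz(f,237.5,100,z);b=onz(f,282,102,z); print(a,b,b-a,np.degrees(np.arctan2(*(b-a)[1::-1])))
```

```text
Traceback (most recent call last):
ValueError: attempt to get argmax of an empty sequence
```

View pics/c2.png

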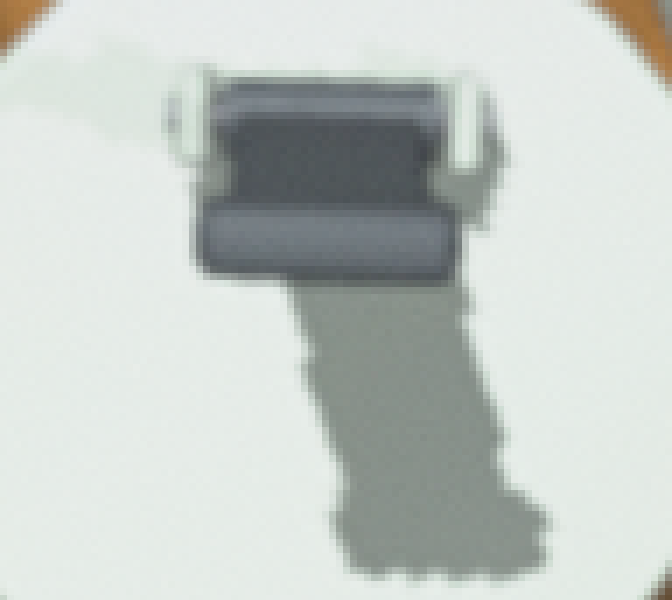

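The crop shows the white ears at (239,99) and (278.6,99.5), with the hinge between them. The lip's end face is centred at (259,116), and it leans image-down, which is jar +x.

Run:
```python
from h import *
f=load('w2')
C=onz(f,257.66,128.8,.2175)[:2]
a=onz(f,239.1,98.9,.2265);b=onz(f,278.6,99.4,.2265);h=(a+b)/2; T=onz(f,259.1,116.3,.2858)
an=lambda d:np.degrees(np.arctan2(d[1],d[0]))
print('C',C,'hinge',h,'tip',T,'ears',np.linalg.norm(a-b)); print('yaw C-h',an(C-h[:2]),'ears',an(b-a)-90,'h-C dist',np.linalg.norm(C-h[:2]),'tip-h',np.linalg.norm((T-h)[:2]),an(T-h))
q=env.state()['tcp_rot'];M=R.from_quat([q[1],q[2],q[3],q[0]]).as_matrix(); print('jaw yaw',an(M[:2,2]),M[:,0])
```

```text
C [0.54754185 0.203253  ] hinge [0.55959033 0.23074405 0.2265    ] tip [0.55536112 0.21951481 0.2858    ] ears 0.03904693933716564
yaw C-h -113.66634633746096 ears -111.99515761390465 h-C dist 0.030015393241331036 tip-h 0.011999255613932155 -110.63759473170795
jaw yaw -21.328292216994072 [ 5.07361430e-04 -1.18901934e-04 -9.99999864e-01]
```

Request:
send_rows:
  rows:
    - [0, [1, 3, -30], 0]
    - [0, [1, 3, -40], 0]
    - [0, [0, 0, -40], 0]
    - [0, [0, 0, -30], 0]
    - [0, [0, 0, -15], 0]
    - [0, [0, 0, -4], 0]
    - [0, [0, 0, -3], 0]
    - [0, [0, 0, 0], 0]

```text
clock: 3.5
position: [0.5347, 0.1676, 0.2416]
tcp_rot: [0.695, 0.131, 0.694, -0.13]
contact_force: [-0.3, -0.3, 0.4]
opening: 0.0004
```

Request:
send_rows:
  rows:
    - [0, [0, 0, -2], 0]
    - [0, [0, 0, -2], 0]
    - [0, [0, 0, -2], 0]
    - [0, [0, 0, -2], 0]
    - [0, [0, 0, -1], 0]
    - [0, [0, 0, -1], 0]
    - [0, [0, 0, 0], 0]
    - [0, [0, 0, 0], 0]

```text
clock: 4.3
position: [0.5347, 0.1678, 0.2309]
tcp_rot: [0.695, 0.131, 0.694, -0.13]
contact_force: [2.3, 1.0, 3.5]
opening: 0.0008
```

Request:
send_rows:
  rows:
    - [0, [0, 0, -1], 0]
    - [0, [0, 0, -1], 0]
    - [0, [0, 0, -1], 0]
    - [0, [0, 0, -1], 0]
    - [0, [0, 0, -1], 0]
    - [0, [0, 0, 0], 0]
    - [0, [0, 0, 0], 0]
    - [0, [0, 0, 0], 0]

```text
clock: 5.1
position: [0.5344, 0.1677, 0.2262]
tcp_rot: [0.695, 0.13, 0.695, -0.13]
contact_force: [2.3, 1.0, 7.3]
opening: 0.0004
```

Request:
send_rows:
  rows:
    - [0, [0, 0, -1], 0]
    - [0, [0, 0, -0.5], 0]
    - [0, [0, 0, -0.5], 0]
    - [0, [0, 0, -0.5], 0]
    - [0, [0, 0, 0], 0]
    - [0, [0, 0, 0], 0]
    - [0, [0, 0, 0], 0]
    - [0, [0, 0, 0], 0]

```text
clock: 5.9
position: [0.5344, 0.1677, 0.2261]
tcp_rot: [0.696, 0.131, 0.694, -0.13]
contact_force: [-1.3, -1.1, 20.1]
opening: 0.0005
```

The stop is clear: TCP z stays at 0.2261 (fingertip 0.207 = shelf 0.070 + 0.137) while the force rises to 20 N, so the lid is home. Next, the lever path.

Run:
```python
from h import *
y=np.radians(-112);u=np.array([np.cos(y),np.sin(y)]);H=np.array([.5597,.2325]);p0=None
def P(th,s=.052,back=0):
    al=np.radians(77)-th; c=s*np.array([np.cos(al),np.sin(al)])+.003*np.array([-np.sin(al),np.cos(al)])
    return np.r_[H+u*(c[0]-.0075-back),.213+c[1]+.019]
print('behind',P(0,back=.025).round(4),'u-axis of tcp now',(env.state()['position'][:2]-H)@u)
for th in np.arange(0,1.21,.1):
    p=P(th); print(round(th,2),p.round(4),None if p0 is None else ((p-p0)*1e3).round(1)); p0=p
```

```text
behind [0.5686 0.2545 0.2833] u-axis of tcp now 0.06955266056402705
0.0 [0.5592 0.2313 0.2833] None
0.1 [0.5573 0.2266 0.2822] [-1.9 -4.7 -1.1]
0.2 [0.5555 0.222  0.2806] [-1.9 -4.6 -1.6]
0.3 [0.5537 0.2176 0.2785] [-1.8 -4.4 -2.1]
0.4 [0.552  0.2134 0.2759] [-1.7 -4.2 -2.6]
0.5 [0.5504 0.2095 0.2729] [-1.6 -3.9 -3. ]
0.6 [0.5489 0.2059 0.2694] [-1.5 -3.6 -3.4]
0.7 [0.5476 0.2026 0.2656] [-1.3 -3.3 -3.8]
0.8 [0.5464 0.1996 0.2615] [-1.2 -2.9 -4.1]
0.9 [0.5454 0.1971 0.257 ] [-1.  -2.5 -4.4]
1.0 [0.5445 0.195  0.2524] [-0.9 -2.1 -4.7]
1.1 [0.5439 0.1933 0.2475] [-0.7 -1.7 -4.9]
1.2 [0.5434 0.1921 0.2424] [-0.5 -1.2 -5. ]
```

Request:
send_rows:
  rows:
    - [0, [0, 0, 5], 0]
    - [0, [0, 0, 25], 0]
    - [0, [0, 0, 40], 0]
    - [0, [0, 0, 40], 0]
    - [0, [5, 12, 0], 0]
    - [0, [10, 25, 0], 0]
    - [0, [10, 25, 0], 0]
    - [0, [0, 0, 0], 0]

```text
clock: 6.7
position: [0.5582, 0.2322, 0.3302]
tcp_rot: [0.693, 0.129, 0.697, -0.13]
contact_force: [1.1, -0.7, -0.4]
opening: 0.0007
```

Request:
send_rows:
  rows:
    - [0, [6, 14, 0], 0]
    - [0, [5, 11, 0], 0]
    - [0, [0, 0, 0], 0]
    - [0, [0, 0, -20], 0]
    - [0, [0, 0, -20], 0]
    - [0, [0, 0, -8], 0]
    - [0, [0, 0, 0], 0]
    - [0, [0, 0, 0], 0]

```text
clock: 7.5
position: [0.5704, 0.2545, 0.2859]
tcp_rot: [0.695, 0.131, 0.695, -0.13]
contact_force: [0.7, 0.2, 0.8]
opening: 0.0003
```

Run:
```python
from h import *
f=grab('scene','s3');t=grab('top','t3');w=grab('wrist','w3')
o=np.hstack([cv2.resize(f['color'][140:230,195:285],(390,390),interpolation=cv2.INTER_CUBIC),cv2.resize(w['color'],(400,300))[:300].repeat(1,0) if 0 else cv2.resize(w['color'][0:384,64:448],(390,390))])
cv2.imwrite('pics/c3.png',o[:,:,::-1]); print(env.state()['position'],env.state()['contact_force'])
```

```text
[0.57068125 0.25473657 0.28642637] [-0.31995724 -0.29479429 -0.6044017 ]
```

View pics/c3.png

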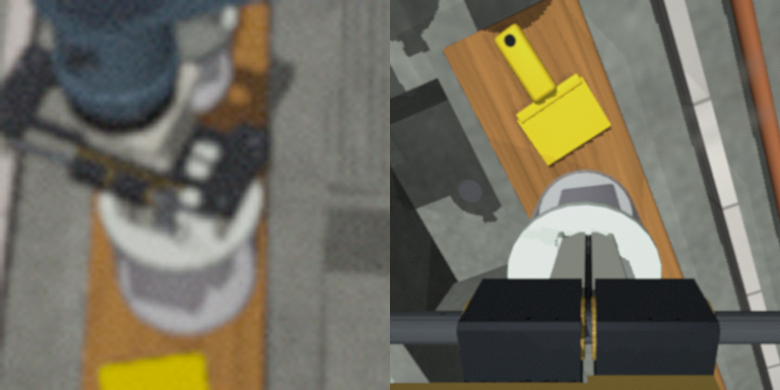

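The fingertips are behind the lever (right half, at about (588,240)) and centred on it, and nothing else is touched. Now the push along the arc.

Request:
send_rows:
  rows:
    - [0, [-3, -6, -2], 0]
    - [0, [-3, -6, -0.5], 0]
    - [0, [-2.5, -5, 0], 0]
    - [0, [-2, -4, 0], 0]
    - [0, [-1.5, -3.5, -0.5], 0]
    - [0, [-1.5, -3, -1], 0]
    - [0, [-1, -2.5, -1], 0]
    - [0, [0, 0, 0], 0]

```text
clock: 8.45
position: [0.5558, 0.2246, 0.2804]
tcp_rot: [0.695, 0.131, 0.695, -0.13]
contact_force: [0.0, 1.6, 1.9]
opening: 0.0006
```

Request:
send_rows:
  rows:
    - [0, [-1.9, -4.5, -1.2], 0]
    - [0, [-1.8, -4.4, -2.1], 0]
    - [0, [-1.7, -4.2, -2.6], 0]
    - [0, [-1.6, -3.9, -3], 0]
    - [0, [-1.5, -3.6, -3.4], 0]
    - [0, [-1.3, -3.3, -3.8], 0]
    - [0, [-1.2, -2.9, -4.1], 0]
    - [0, [0, 0, 0], 0]

```text
clock: 9.25
position: [0.5438, 0.1969, 0.2589]
tcp_rot: [0.694, 0.13, 0.696, -0.131]
contact_force: [0.3, -0.7, -0.2]
opening: 0.0005
```

Request:
send_rows:
  rows:
    - [0, [-1, -2.5, -4.4], 0]
    - [0, [-0.9, -2.1, -4.7], 0]
    - [0, [-0.6, -1.5, -4.5], 0]
    - [0, [0, 0, 0], 0]
    - [0, [0, 0, 15], 0]
    - [0, [0, 0, 35], 0]
    - [0, [0, 0, 40], 0]
    - [0, [0, 0, 40], 0]

```text
clock: 10.05
position: [0.5419, 0.1918, 0.3777]
tcp_rot: [0.695, 0.13, 0.695, -0.13]
contact_force: [-0.1, 0.5, -0.6]
opening: 0.0004
```

Request:
send_rows:
  rows:
    - [0, [0, -20, 10], 0]
    - [0, [-5, -30, 10], 0]
    - [0, [-5, -30, 0], 0]
    - [0, [-3, -20, 0], 0]
    - [0, [0, -5, 0], 0]
    - [0, [0, 0, 0], 0]
    - [0, [0, 0, 0], 0]
    - [0, [0, 0, 0], 0]

```text
clock: 10.85
position: [0.5292, 0.0878, 0.3962]
tcp_rot: [0.695, 0.13, 0.695, -0.13]
contact_force: [-0.5, -0.4, -0.7]
opening: 0.0003
```

Run:
```python
from h import *
w=fix(grab('wrist','w4'));t=fix(grab('top','t4'));s=fix(grab('scene','s4')); print(env.state()['position'])
pc=proj(w,[.547,.2025,.207]); print('pred lid px',pc)
x,y=int(pc[0]),int(pc[1]); y0=max(0,y-90);x0=x-90
cv2.imwrite('pics/c4.png',np.hstack([cv2.resize(w['color'][y0:y0+180,x0:x0+180],(400,400),interpolation=cv2.INTER_CUBIC),cv2.resize(s['color'][140:230,195:285],(390,400),interpolation=cv2.INTER_CUBIC)])[:,:,::-1])
im=w['color'].astype(int)[:290]
m=((im.min(2)>165)&(im.max(2)-im.min(2)<30)).astype(np.uint8)
for c in cv2.findContours(m,0,cv2.CHAIN_APPROX_NONE)[0]:
    if cv2.contourArea(c)>3000: e=cv2.fitEllipse(cv2.convexHull(c)); print(e,onz(w,*e[0],.207))
```

```text
[0.52919229 0.08758591 0.39618936]
pred lid px (np.float64(233.62394476567772), np.float64(58.952738542934384))
((305.4801025390625, 208.83998107910156), (73.67147827148438, 81.4327392578125), 153.5366668701172) [0.56274765 0.02627553 0.207     ]
((233.8704071044922, 57.842796325683594), (125.7100601196289, 135.07479858398438), 171.47535705566406) [0.54761752 0.20335247 0.207     ]
```

View pics/c4.png

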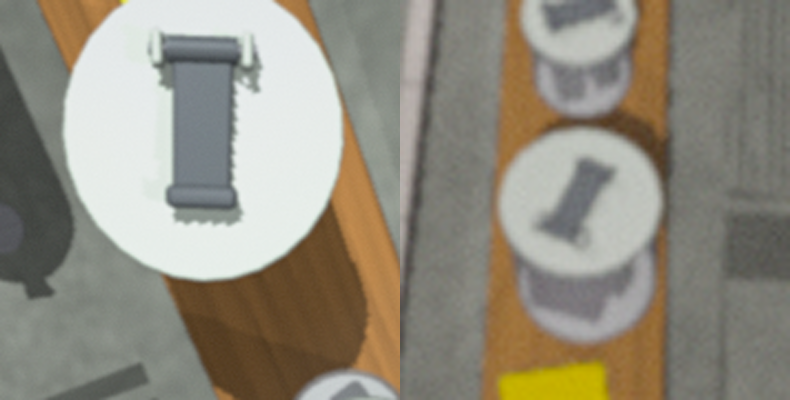

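Run:
```python
from h import *
w=load('w4');y=np.radians(-112);u=np.r_[np.cos(y),np.sin(y)];v=np.r_[-u[1],u[0]]
H=np.array([.5473,.203])-.034*u
for a in(0,10,20): print(a,proj(w,np.r_[H+u*.064*np.cos(np.radians(a)),.2175+.064*np.sin(np.radians(a))]))
x0=int(proj(w,[.547,.2025,.207])[0])-90; print('seen lip end top edge',x0+202/2.222,208/2.222)
d={}
for n in('top','scene'):
    a,b=load(n+'0')['color'],load(n[0]+'4')['color']
    for nm,f in(('yellow',lambda i:(i[...,0]>150)&(i[...,1]>130)&(i[...,2]<60)),('dishred',lambda i:(i[...,0]>120)&(i[...,1]<90)&(i[...,2]<80))):
        r=(slice(140,205),slice(170,490)) if n=='top' else (slice(60,262),slice(210,262))
        print(n,nm,[np.argwhere(f(q[r].astype(int))).mean(0).round(2) for q in(a,b)])
```

```text
0 (np.float64(233.18184768365475), np.float64(90.11281637643712))
10 (np.float64(232.26940541272975), np.float64(89.03299819548513))
20 (np.float64(231.2950730337707), np.float64(85.67957693525166))
seen lip end top edge 233.9090909090909 93.60936093609361
top yellow [array([28.83, 35.85]), array([28.89, 35.78])]
top dishred [array([ 32.53, 224.63]), array([ 29.96, 210.32])]
scene yellow [array([175.8 ,  20.99]), array([175.86,  21.  ])]
scene dishred [array([46.96, 31.5 ]), array([101.53,  31.47])]
```

```bash
python3 -c "
from h import *
print(env.state()['contact_force'],env.state()['clock'],env.finish_job())"
```

```text
the job is handed in; nothing more can be done
[0.15881875 0.67951131 0.01029344] 11.0 None
```

I pressed the taller jar's lid fully home with the closed fingertips while the lever was still up. I then pushed the lever over along its arc until it snapped flat, backed off, and handed the job in at 11.0 s.

- **Lid:** the fingertips stopped at z ≈ 0.207 m, the expected home height, while the force rose from 7 N to 20 N without further movement.
- **Lever:** the push force fell to about zero past the dead centre. The last pictures show the lever lying on the lid towards +x. The tip appeared about 3 px beyond the position predicted for flat. That measure only resolves about 1 px per 10°, so I also relied on the narrow, even shadow along the lever.
- **Jar:** the lid centre came out at (0.5476, 0.2034) m afterwards, against (0.5475, 0.2033) m before, so the jar did not move measurably.
- **Scraper:** it is unchanged to within 0.1 px in both fixed cameras.
- **Dish:** my colour check on the dish was unusable, probably because the arm hid part of it in the pictures. The path stayed well clear of it.
- **Small jar:** I did not measure it before and after. The path stayed well clear of it too.

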